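Set the slide press: fit the knob, seat the screw, back off a quarter turn

ROBOT

A 6-joint arm with a two-finger parallel gripper is mounted at the origin on a cart in front of the work surface, level with it; the furniture and walls round the work are solid. World frame = base frame: x ahead of the robot, y to its left, z up, the work surface at z = 0. Lengths are in m, angles in degrees, forces in N, time in s.
With the tool pointing down it reaches from about 0.3 to 0.75 m from the base axis. Payload 8.5 kg.
Tool frame: the origin (TCP) lies at the very end of the fingers, on their centre line; the grasp point (between the pads) lies 19 mm behind it; z points along the fingers, y is the line along which they close (so a half turn about z gives the same grasp; the last joint's range is limited). The gripper opens to 85 mm and grips with 20 to 120 N. Pads are 22 mm wide; open, the fingers measure 114 mm over their backs; the gripper's body (76 mm by 85 mm) begins 54 mm behind the grasp point. The pads swing forward as they close: fully open they stand 13 mm farther back than shut.
Start: joints at [-88.826, 21.807, 74.336, -0, 83.858, -12.336], TCP at [0.128, -0.535, 0.201] pointing down, gripper open.
Joint ranges: [-178.18, 178.18], [-50.72, 133.34], [12.68, 142.11], [-81.47, 261.47], [9.98, 163.14], [-165.26, 165.26]. Speed limits (degrees/s): [136.94, 136.94, 180, 180, 180, 180].

INTERFACE

Orientations are given as a 3x3 rotation matrix whose columns are the frame's x, y, z axes.
In Python, from rig import env gives the robot as it stands.
- The arm moves only by the tool move_arm, never from a script. Its argument "plan" is a list of rows, each a list of 7 numbers: the turn, a rotation vector about the tool's x, y, z in degrees, then the shift along the tool's x, y, z in cm, then the gripper command: -1 is shut, 1 is fully open, values between are in proportion. In form: [[ax, ay, az, tx, ty, tz, jaw], ...]. A call has 1 to 5 rows; each row is the pose to reach, as a shift and turn from the pose commanded when the call began, along the tool's axes at that moment; what a row does not reach only later rows make up. A row lasts 1/10 s, in which the tool goes at most 50 mm and 8.59 degrees, less where a joint would pass 70% of its speed; a pose out of reach is approached as far as the arm can. A call with a gripper value outside its range is refused whole. The fingers move at their own pace and stop on an object; "squeeze" is the grip in N (left out, the last holds). Time passes only in rows, so rows that repeat a pose let the fingers close. It gives the time, the measured TCP pose, the force, the opening and the grip force at its end, in the units of the state.
- env.observe(): the state, without advancing time (a new reading comes with each control period).
- env.get_image(name): name is "scene" or "side" or "wrist"; returns a dict with "color" (400x640x3 uint8, red, green, blue), "fov_y" (degrees; the focal length in pixels is half the picture's height over the tangent of half this angle, whatever the lens; pixels are square), "cx", "cy" (the principal point, pixels), "R" (3x3) and "t" (3): a world point X has camera coordinates R X + t. Camera axes: x right, y down, z forward; pixel columns grow to the right and rows downward; lengths in m; the calibration is good to about 2 mm. A picture is of the moment at which its call begins. There is no depth.
- env.close_job(): hands the job in; it is judged then, once.
Trained networks look in a picture, given as the dict that the camera call returned (one of the last four; its "shot" number tells which), for a name from the list of things; names that differ only in an ending like _2 or _b are one class to them, and where a whole thing is asked for, a point or a joint stands for the part that bears it (a point fixed in the world has none). Each returns a list of dicts, best first, with "conf" (0 to 1); they miss things now and then, are a little off and sometimes report something else, mostly with a low value. They report only what shows in the picture. A call takes as long as a camera call.
- env.outline_of(target, picture): "mask" (400x640 bool, what is visible of it) and "bbox" ([centre column, centre row, width, height] in pixels, round what is visible of it).
- env.tip_of(target, picture): "pixel" ([column, row] in pixels: a listed point, or the origin of a listed thing).
The state is a dict: "time_s": time; "q": joint angles; "qvel": joint speeds; "joint_efforts": joint torques, N m; "position": TCP position; "tool_rot": TCP orientation; "ft_force": force on the tool from outside, world axes, zero at the start; "wrist_torque": the same for the moment, N m; "grip_width": finger opening in m; "gripper_force": force on a finger pad.
Only numpy, scipy, OpenCV 4.12 (cv2) and the standard library are available. Lean on these libraries where they do the work, as an engineer would, in place of code of your own. Each camera call takes 0.05 s, during which the arm holds its last target. There are 200 camera calls.

TASK

Fit the loose four-lobed knob with the square hole fully down onto the square shaft of the slide press and turn it clockwise (seen from above) until the screw seats firmly against its stop. Then back the screw off a quarter turn, so that the slides have a little play, and finish while still holding the knob there in the gripper. Leave the other small things on the worktop alone.

Things in the scene. Friction and masses are not known exactly. Their poses are not given: they have to be found in the camera images.
- knob_center (a point): centre (half-way up) of the loose four-lobed black knob, lying flat, right way up: plus shape along its x and y, 48 mm over opposite lobe ends, lobes 16 mm wide with flat ends, 32 mm high in all. Lobes reach from 2 mm below to 16 mm above this point, a 30 mm square hub below them. Grip across two lobe ends. A square bore, 21.6 mm, sides along x and y, runs right through it upright. 70 g.
- spindle_seat (a point): on the upright axis of the press's screw spindle, on top of its 52 mm flange, 68 mm above the worktop; the knob's underside rests here. Turns (without rising) with the spindle; x points along the flange's pointer tab (to 34 mm). A square steel shaft, 20 mm, sides along x and y, rises 35 mm from here, the last 8 mm tapered to 13 mm. The knob fits four ways round, with 0.08 rad of play either side.
- press: slide press, fixed: aluminium base 90 (x) x 124 (y) mm, origin under its centre on the worktop; flat bridge 74 x 122 mm at 48 to 60 mm height (bolt heads to 63 mm) with eight marks round the spindle's flange; under it a steel plate presses on a stack of glass slides as the screw is tightened
- spindle (a joint): angle of the screw spindle in rad, grows as it turns clockwise seen from above (tightening); hard stop (seated) at 3.0, starts 0.6 to 1.2 short of that. Light friction, 0.06 N m; stays where it is left. A quarter turn is 1.57. Through the knob's play the spindle lags about 0.16 behind the knob when the direction is reversed.
- round_knob: another black knob, round, 44 mm across and 32 mm high with a round 16 mm hole, standing on the worktop; it belongs elsewhere; origin at the centre of its underside. It may lie on either side of the four-lobed one.
- label_roll: white label roll, 52 mm across, 31 mm high, standing behind; origin at the centre of its underside
- film_can: small black screw-cap container, 26 mm across, 42 mm high, standing in front of the press; origin at the centre of its underside
- stapler: small black stapler, 100 x 28 mm, 36 mm high, standing behind on the left; origin at the centre of its underside
- marker2: marker pen, 132 mm long, 17 mm thick, lying behind; origin at the centre of its underside

How it is judged (in metres and radians):
On the way, in this order (a step that is already met when the one before it is completed fails the run):
1. the four-lobed knob is fully down on the square shaft (horizontal distance between knob_center and spindle_seat below 0.003 m and z of knob_center in the frame of spindle_seat between 0.012 and 0.02 m and angle between the z axis of knob_center and the z axis of spindle_seat, either way round below 0.12 rad), for 0.1 s.
2. the screw is seated against its stop (value of joint spindle above 2.92 rad and horizontal distance between knob_center and spindle_seat below 0.003 m and z of knob_center in the frame of spindle_seat below 0.022 m), for 0.1 s.
At the end, for the whole second after the job is handed in: The screw stands still a quarter turn back from its stop (spindle between 1.18 and 1.68 rad, that is 1.57 back within 0.25), the knob is still fully down on the shaft (within 6 mm of the flange, 3 mm of the axis, upright within 0.12 rad), and the fingers still hold the knob (more than 2 N) (value of joint spindle between 1.18 and 1.68 rad and velocity of joint spindle between -0.05 and 0.05 rad/s and contact force between the fingers and knob above 2 N and horizontal distance between knob_center and spindle_seat below 0.003 m and z of knob_center in the frame of spindle_seat below 0.022 m and angle between the z axis of knob_center and the z axis of spindle_seat, either way round below 0.12 rad); the arm keeps its last pose, push and grip.
It fails at once if the round knob is disturbed (distance of round_knob from where it was at the start of the episode above 0.02 m).
It fails at once if the label roll is disturbed (distance of label_roll from where it was at the start of the episode above 0.02 m).
It fails at once if the small container is disturbed (distance of film_can from where it was at the start of the episode above 0.02 m).
It fails at once if the stapler is disturbed (distance of stapler from where it was at the start of the episode above 0.02 m).
It fails at once if the marker pen is disturbed (distance of marker2 from where it was at the start of the episode above 0.02 m).
It also fails if it takes over 51 s, if anything falls off the work surface, if the arm or the gripper's body presses on something with over 40 N, if the wrist force passes 120 N, or if a joint passes its speed limit or range.

## Working session

There is one attempt and no reset: what is moved stays moved. The work goes in short steps, Python scripts to look and compute and a tool call to move; the robot and the scene stay as the last step left them, time stands still between calls to the robot, and variables do not carry over. Pictures are saved under pics/ and viewed, at most 10 in all, crops included, and the job is handed in when it is done.

Besides the shell and the picture viewer there is one more tool, called after ">>>" by a JSON object that holds its "name" and its "arguments", one argument or row to a line. move_arm: Moves the arm, as the interface text tells. Its arguments: {"type":"object","properties":{"plan":{"type":"array"},"squeeze":{"type":"number"}},"required":["plan"]}

```bash
mkdir -p pics; ls; cat > h.py <<'E'
from rig import env
import numpy as np, cv2
def ray(p,px):
    f=200/np.tan(np.radians(p["fov_y"])/2)
    R=np.array(p["R"]);t=np.array(p["t"])
    d=R.T@np.array([(px[0]-p["cx"])/f,(px[1]-p["cy"])/f,1.]); return -R.T@t,d
def atz(p,px,z):
    o,d=ray(p,px); return o+d*(z-o[2])/d[2]
def proj(p,X):
    f=200/np.tan(np.radians(p["fov_y"])/2)
    c=np.array(p["R"])@np.array(X)+np.array(p["t"]); return np.array([p["cx"]+f*c[0]/c[2],p["cy"]+f*c[1]/c[2]])
def save(p,n): cv2.imwrite("pics/"+n,p["color"][:,:,::-1])
E
python3 - <<'E'
from h import *
np.set_printoptions(precision=4,suppress=True)
s=env.observe(); print(s["position"],s["tool_rot"],s["time_s"])
Z=dict(knob_center=.016,spindle_seat=.068,round_knob=0,film_can=0,label_roll=0,press=0)
ims=[]
for c in ["scene","side","wrist"]:
    p=env.get_image(c); ims.append(p["color"]); save(p,c+"0.png")
    print(c,p["fov_y"],"cam at",-np.array(p["R"]).T@np.array(p["t"]))
    for n,z in Z.items():
        for r in env.tip_of(n,p)[:2]: print(n,round(r["conf"],2),np.round(r["pixel"],1),atz(p,r["pixel"],z))
E
```

```text
pics
[ 0.1285 -0.5344  0.2002] [[ 0.9723  0.2336 -0.    ]
 [ 0.2336 -0.9723  0.0015]
 [ 0.0003 -0.0014 -1.    ]] 0.0
scene 44.99674405477611 cam at [-0.48    0.2246  0.6483]
round_knob 0.88 [321.5 245.3] [0.4381 0.1035 0.    ]
label_roll 0.6 [307.4 205.9] [0.624  0.1159 0.    ]
label_roll 0.37 [325.1 243.4] [0.4446 0.094  0.    ]
side 49.53176235261117 cam at [0.153  0.417  0.7588]
knob_center 0.68 [270.6 295.6] [0.4344 0.2855 0.016 ]
knob_center 0.43 [393.6 161.6] [ 0.4945 -0.1091  0.016 ]
spindle_seat 0.83 [396.4 143.7] [ 0.4994 -0.1127  0.068 ]
round_knob 0.71 [341.8 235.3] [0.4436 0.0973 0.    ]
film_can 0.48 [415.5 210.7] [ 0.3823 -0.0565  0.    ]
label_roll 0.84 [277.6 190.5] [0.6163 0.1224 0.    ]
label_roll 0.61 [398.4 141.2] [ 0.5355 -0.174   0.    ]
press 0.69 [392.3 162.4] [ 0.5022 -0.1166  0.    ]
wrist 59.65313695412143 cam at [ 0.2075 -0.5165  0.3737]
```

View pics/side0.png

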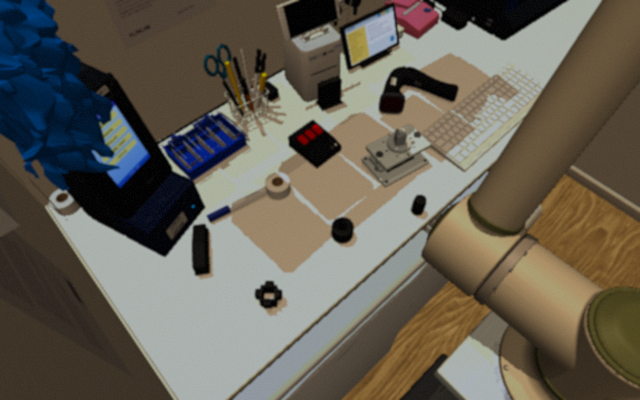

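View pics/scene0.png

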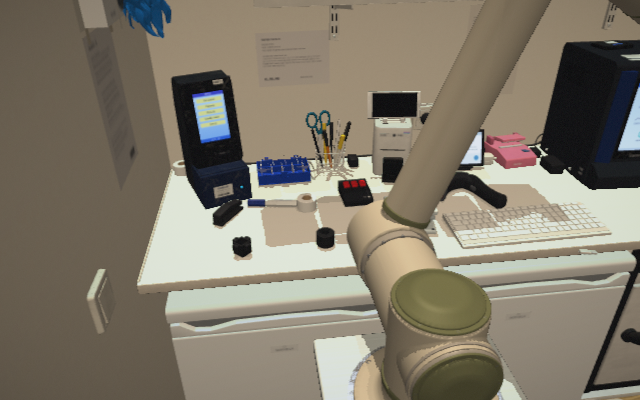

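The knob (four-lobed) is at side pixel (269,295), the round one at (342,231), and the press shaft at about (398,140). This agrees with the networks. I'll pass by the press for a close look on the way.

>>> {"name": "move_arm", "arguments": {
  "plan": [
    [0,0,0,4,-3.2,-0.5,1],
    [0,0,0,8,-6.4,-1,1],
    [0,0,0,11.5,-9.6,-1.5,1],
    [0,0,0,15,-12.8,-2,1],
    [0,0,0,18.8,-16,-2.5,1]
  ]
}}

```text
time_s: 1.55
position: [0.2745, -0.3336, 0.2261]
tool_rot: [[0.972, 0.233, 0.0], [0.233, -0.972, -0.0], [0.0, 0.0, -1.0]]
ft_force: [0.5, -0.7, 0.4]
grip_width: 0.0853
gripper_force: 0.0
```

>>> {"name": "move_arm", "arguments": {
  "plan": [
    [0,0,0,4,-3.2,-0.5,1],
    [0,0,0,8,-6.4,-1,1],
    [0,0,0,11.5,-9.6,-1.5,1],
    [0,0,0,15,-12.8,-2,1],
    [0,0,0,18.8,-16,-2.5,1]
  ]
}}

```text
time_s: 2.05
position: [0.42, -0.1339, 0.2514]
tool_rot: [[0.972, 0.233, 0.001], [0.233, -0.972, -0.0], [0.0, 0.001, -1.0]]
ft_force: [0.4, -0.5, 0.4]
grip_width: 0.0851
gripper_force: 0.0
```

>>> {"name": "move_arm", "arguments": {
  "plan": [
    [0,0,0,0,0,0,1],
    [0,0,0,0,0,0,1]
  ]
}}

```text
time_s: 2.25
position: [0.4196, -0.135, 0.2508]
tool_rot: [[0.972, 0.236, -0.0], [0.236, -0.972, -0.0], [-0.0, 0.0, -1.0]]
ft_force: [0.1, -0.4, 0.5]
grip_width: 0.0853
gripper_force: 0.0
```

```bash
cat > look.py <<'E'
from h import *; import sys
np.set_printoptions(precision=4,suppress=True)
s=env.observe(); print(s["position"],s["tool_rot"],s["time_s"],np.array(s["q"]), s["ft_force"])
tag=sys.argv[1]; p=env.get_image("wrist"); save(p,tag+".png")
import pickle; pickle.dump(p,open(tag+".pkl","wb"))
print("cam",-np.array(p["R"]).T@np.array(p["t"]),"R in tool",np.array(p["R"])@np.array(s["tool_rot"]))
for n,z in dict(knob_center=.016,spindle_seat=.068,press=0,round_knob=0).items():
    for r in env.tip_of(n,p)[:2]: print(n,round(r["conf"],2),np.round(r["pixel"],1),atz(p,r["pixel"],z))
E
python3 look.py press1
```

```text
[ 0.4196 -0.135   0.2508] [[ 0.9717  0.2363 -0.0001]
 [ 0.2363 -0.9717 -0.0003]
 [-0.0002  0.0003 -1.    ]] 2.25 [-33.2873   8.5989  84.5902  -0.0166  86.8067  43.0448] [ 0.1376 -0.3738  0.5233]
cam [ 0.4985 -0.1165  0.4237] R in tool [[ 0.0001  1.      0.0001]
 [-0.9492  0.0001 -0.3146]
 [-0.3146 -0.0001  0.9492]]
spindle_seat 0.93 [327.1  85.2] [ 0.4996 -0.1209  0.068 ]
spindle_seat 0.58 [135.1  89. ] [0.4521 0.0594 0.068 ]
press 0.97 [328.8  86. ] [ 0.4994 -0.1239  0.    ]
round_knob 0.57 [137.5  90.2] [0.4425 0.0902 0.    ]
```

```bash
python3 -c "
import cv2
a=cv2.imread('pics/press1.png')[0:200,220:440]
cv2.imwrite('pics/press1c.png',cv2.resize(a,None,fx=3,fy=3,interpolation=cv2.INTER_CUBIC)[:600])"
```

```text
(no output)
```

View pics/press1c.png

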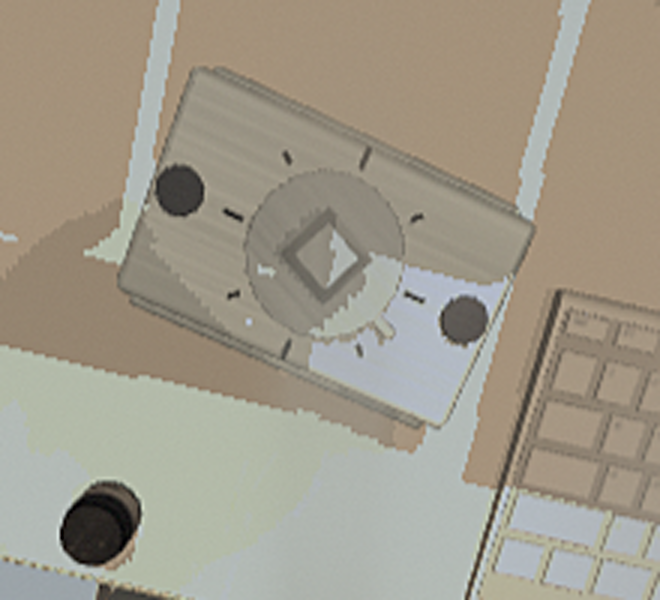

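The crop shows the press: flange centre at about pixel (328,84), square shaft as a diamond with corners near (330,69), (314,85), (328,101) and (343,86), and the pointer tab at about (348,109).

```bash
python3 - <<'E'
import pickle
from h import *
np.set_printoptions(precision=4,suppress=True)
p=pickle.load(open("press1.pkl","rb"))
def sq(C,z):
    W=np.array([atz(p,[220+a/3,b/3],z)[:2] for a,b in C]); c=W.mean(0)
    v=W-c; print("c",c,"diag",np.linalg.norm(W[0]-W[2]),np.linalg.norm(W[1]-W[3]),"cornerang",np.degrees(np.arctan2(v[:,1],v[:,0])))
sq([(330,208),(283,255),(325,303),(370,258)],.095)
sq([(330,224),(296,257),(327,288),(357,257)],.103)
f=atz(p,[220+325/3,253/3],.068);t=atz(p,[220+385/3,330/3],.068);print(f,np.linalg.norm(t-f),np.degrees(np.arctan2(*(t-f)[[1,0]])))
b1=atz(p,[220+180/3,190/3],.063);b2=atz(p,[220+464/3,320/3],.063);print("bolts mid",(b1+b2)/2,np.degrees(np.arctan2(*(b1-b2)[[1,0]])))
E
```

```text
c [ 0.4997 -0.1223] diag 0.026919199529408314 0.025962119916166048 cornerang [  10.2576  102.0374 -168.5652  -78.4487]
c [ 0.4996 -0.1223] diag 0.017691727041340727 0.01774995658670584 cornerang [   9.3925  104.2829 -166.9307  -76.9805]
[ 0.5006 -0.1219  0.068 ] 0.031236264648405666 -126.74332615188617
bolts mid [ 0.4997 -0.1221  0.063 ] 80.23057890577498
```

>>> {"name": "move_arm", "arguments": {
  "plan": [
    [0,0,0,0.85,-4.1,0.8,1],
    [0,0,0,1.7,-8.2,1.6,1],
    [0,0,0,2.5,-12.4,2.4,1],
    [0,0,0,3.4,-16.5,3.2,1],
    [0,0,0,4.2,-20.6,4,1]
  ]
}}

```text
time_s: 3.0
position: [0.4118, 0.075, 0.2106]
tool_rot: [[0.973, 0.231, 0.0], [0.231, -0.973, -0.0], [0.0, 0.0, -1.0]]
ft_force: [0.2, -0.4, -0.1]
grip_width: 0.0854
gripper_force: 0.0
```

>>> {"name": "move_arm", "arguments": {
  "plan": [
    [0,0,0,0.85,-4.1,0.8,1],
    [0,0,0,1.7,-8.2,1.6,1],
    [0,0,0,2.5,-12.4,2.4,1],
    [0,0,0,3.4,-16.5,3.2,1],
    [0,0,0,4.2,-20.6,4,1]
  ]
}}

```text
time_s: 3.5
position: [0.405, 0.2853, 0.1705]
tool_rot: [[0.973, 0.232, 0.0], [0.232, -0.973, -0.0], [0.0, 0.0, -1.0]]
ft_force: [0.7, -0.4, -0.1]
grip_width: 0.0856
gripper_force: 0.0
```

>>> {"name": "move_arm", "arguments": {
  "plan": [
    [0,0,0,0,0,0,1],
    [0,0,0,0,0,0,1]
  ]
}}

```text
time_s: 3.7
position: [0.4049, 0.2841, 0.1705]
tool_rot: [[0.972, 0.234, -0.001], [0.234, -0.972, -0.001], [-0.001, 0.0, -1.0]]
ft_force: [0.2, -0.0, 0.2]
grip_width: 0.0853
gripper_force: 0.0
```

```bash
python3 look.py knob1
```

```text
[0.4049 0.2841 0.1705] [[ 0.9723  0.2339 -0.0007]
 [ 0.2339 -0.9723 -0.0006]
 [-0.0008  0.0004 -1.    ]] 3.7 [21.3209 17.7973 85.8742 -0.0181 76.3789 97.7977] [ 0.1875 -0.0283  0.1548]
cam [0.484  0.3024 0.3433] R in tool [[-0.      1.      0.0002]
 [-0.9492  0.     -0.3146]
 [-0.3146 -0.0002  0.9492]]
knob_center 0.59 [324.5 141.2] [0.4359 0.2888 0.016 ]
round_knob 0.76 [517.9 176.4] [0.4448 0.0892 0.    ]
```

View pics/knob1.png

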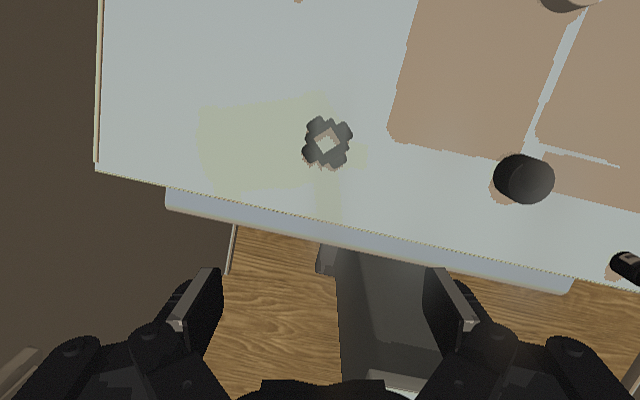

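```bash
cat > fit.py <<'E'
import pickle,sys
from h import *
from scipy.optimize import minimize
np.set_printoptions(precision=4,suppress=True)
p=pickle.load(open(sys.argv[1]+".pkl","rb")); x0=float(sys.argv[2]);y0=float(sys.argv[3])
g=cv2.cvtColor(p["color"],cv2.COLOR_RGB2GRAY); S=4
u,v=proj(p,[x0,y0,.016]).astype(int); H=45
crop=cv2.resize(g[v-H:v+H,u-H:u+H],None,fx=S,fy=S,interpolation=cv2.INTER_CUBIC)
th,obs=cv2.threshold(crop,0,1,cv2.THRESH_BINARY+cv2.THRESH_OTSU); obs=1-obs
a,b=.024,.008
plus=np.array([(a,-b),(a,b),(b,b),(b,a),(-b,a),(-b,b),(-a,b),(-a,-b),(-b,-b),(-b,-a),(b,-a),(b,-b)])
box=lambda h:np.array([(h,h),(-h,h),(-h,-h),(h,-h)])
def model(q):
    c,s=np.cos(q[2]),np.sin(q[2]); R=np.array([[c,-s],[s,c]])
    def fill(P,z):
        P=P@R.T+q[:2]; px=np.array([(proj(p,[*w,z])-[u-H,v-H]+.5)*S-.5 for w in P])
        m=np.zeros_like(obs); cv2.fillPoly(m,[np.round(px*16).astype(np.int32)],1,shift=4); return m
    m=np.zeros_like(obs)
    for z in np.linspace(.014,.032,5): m|=fill(plus,z)
    for z in (0,.007): m|=fill(box(.015),z)
    return m&~(fill(box(.0108),.032)&fill(box(.0108),0)) 
cost=lambda q:float(np.mean(cv2.GaussianBlur((model(q)*1.-obs),(0,0),3)**2))
best=min((minimize(cost,[x0,y0,k],method="Nelder-Mead",options=dict(initial_simplex=[[x0,y0,k],[x0+.003,y0,k],[x0,y0+.003,k],[x0,y0,k+.2]])) for k in np.radians([0,22,45,67])),key=lambda r:r.fun)
m=model(best.x); print(th,best.x[:2],np.degrees(best.x[2])%90,best.fun,"iou",(m&obs).sum()/(m|obs).sum())
E
python3 fit.py knob1 .4359 .2878
```

```text
130.0 [0.4362 0.287 ] 45.98092165012766 0.010825707559839337 iou 0.8735714285714286
```

>>> {"name": "move_arm", "arguments": {
  "plan": [
    [0,0,-8,0.8,0.1,1.5,1],
    [0,0,-16,1.6,0.2,3,1],
    [0,0,-24,2.3,0.3,4.5,1],
    [0,0,-32.5,3.1,0.4,6,1],
    [0,0,-32.5,3.1,0.4,6.5,1]
  ]
}}

```text
time_s: 4.45
position: [0.4363, 0.2869, 0.1048]
tool_rot: [[0.695, 0.719, -0.001], [0.719, -0.695, -0.001], [-0.001, -0.001, -1.0]]
ft_force: [-0.6, -1.3, 0.4]
grip_width: 0.0852
gripper_force: 0.0
```

>>> {"name": "move_arm", "arguments": {
  "plan": [
    [0,0,0,0,0,0,1],
    [0,0,0,0,0,0,1]
  ]
}}

```text
time_s: 4.65
position: [0.4359, 0.2876, 0.1066]
tool_rot: [[0.697, 0.717, 0.001], [0.717, -0.697, 0.0], [0.001, 0.0, -1.0]]
ft_force: [-0.7, 0.4, 0.1]
grip_width: 0.0853
gripper_force: 0.0
```

```bash
python3 look.py knob2; python3 fit.py knob2 .436 .287
```

```text
[0.4359 0.2876 0.1066] [[ 0.6969  0.7172  0.0008]
 [ 0.7172 -0.6969  0.0003]
 [ 0.0008  0.0003 -1.    ]] 4.65 [20.4165 24.2503 87.4172  0.0028 68.2829 64.5947] [-0.7407  0.4     0.0597]
cam [0.4924 0.345  0.2795] R in tool [[ 0.      1.     -0.0001]
 [-0.9492  0.     -0.3146]
 [-0.3146  0.0001  0.9492]]
knob_center 0.75 [324.9 192.8] [0.4378 0.2859 0.016 ]
107.0 [0.4364 0.2872] 45.62540784598857 0.024669209921252967 iou 0.8625379829257706
```

View pics/knob2.png

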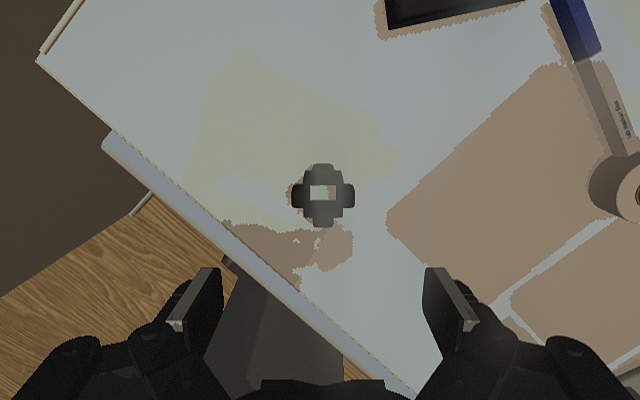

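>>> {"name": "move_arm", "arguments": {
  "plan": [
    [0,0,0,0,0,4,1],
    [0,0,0,0,0,7.5,1],
    [0,0,0,0,0,9,1],
    [0,0,0,0,0,10,1],
    [0,0,0,0,0,10.3,1]
  ]
}}

```text
time_s: 5.4
position: [0.4357, 0.2878, 0.0024]
tool_rot: [[0.695, 0.719, -0.001], [0.719, -0.695, -0.0], [-0.001, -0.0, -1.0]]
ft_force: [-0.4, 0.1, 0.1]
grip_width: 0.0854
gripper_force: 0.0
```

>>> {"name": "move_arm", "arguments": {
  "plan": [
    [0,0,0,0,0,0,-1],
    [0,0,0,0,0,0,-1],
    [0,0,0,0,0,0,-1],
    [0,0,0,0,0,0,-1],
    [0,0,0,0,0,0,-1]
  ],
  "squeeze": 50
}}

```text
time_s: 5.9
position: [0.4359, 0.2879, 0.0031]
tool_rot: [[0.695, 0.719, 0.001], [0.719, -0.695, 0.0], [0.001, 0.0, -1.0]]
ft_force: [0.7, -0.2, -0.1]
grip_width: 0.0122
gripper_force: 0.0
```

>>> {"name": "move_arm", "arguments": {
  "plan": [
    [0,0,0,0,0,0,-1],
    [0,0,0,0,0,0,-1],
    [0,0,0,0,0,0,-1]
  ]
}}

```text
time_s: 6.2
position: [0.4358, 0.2878, 0.0028]
tool_rot: [[0.695, 0.719, 0.0], [0.719, -0.695, 0.0], [0.0, -0.0, -1.0]]
ft_force: [-0.6, -0.3, 0.0]
grip_width: -0.0001
gripper_force: 0.0
```

The fingers closed on nothing, so I'll look before doing anything else.

```bash
python3 look.py miss; python3 - <<'E'
from h import *
p=env.get_image("side"); 
for n,z in dict(knob_center=.016,round_knob=0).items():
    for r in env.tip_of(n,p)[:2]: print(n,round(r["conf"],2),np.round(r["pixel"],1),atz(p,r["pixel"],z))
a=cv2.imread("pics/miss.png"); b=p["color"][220:350,180:388,::-1]
b=cv2.resize(b,(640,400),interpolation=cv2.INTER_CUBIC)
c=np.vstack([cv2.resize(a,(480,300)),cv2.resize(b,(480,300))]); cv2.imwrite("pics/missc.png",c)
E
```

```text
[0.4358 0.2878 0.0028] [[ 0.6945  0.7194  0.    ]
 [ 0.7194 -0.6945  0.    ]
 [ 0.     -0.     -1.    ]] 6.2 [20.436  32.5431 94.1051  0.0015 53.3506 64.4261] [-0.6197 -0.3386  0.0333]
cam [0.4923 0.3454 0.1757] R in tool [[ 0.      1.     -0.0001]
 [-0.9492  0.     -0.3146]
 [-0.3146  0.0001  0.9492]]
knob_center 0.88 [325.9 252.4] [0.4377 0.2863 0.016 ]
```

View pics/missc.png

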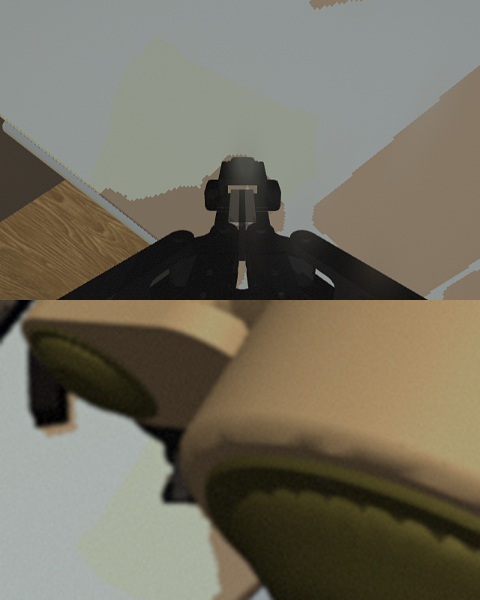

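```bash
python3 - <<'E'
import pickle
from h import *
p=pickle.load(open("miss.pkl","rb"))
for z in (.003,.02,.04,.06): print(z,proj(p,[.4358,.2878,z]))
s=p["color"][170:400,190:450,::-1]; cv2.imwrite("pics/missz.png",cv2.resize(s,None,fx=2.6,fy=2.6,interpolation=cv2.INTER_CUBIC))
E
```

```text
0.003 [321.20689781 241.85678774]
0.02 [321.09189877 256.45064638]
0.04 [320.92579097 277.53041957]
0.06 [320.7130398  304.52943246]
```

View pics/missz.png

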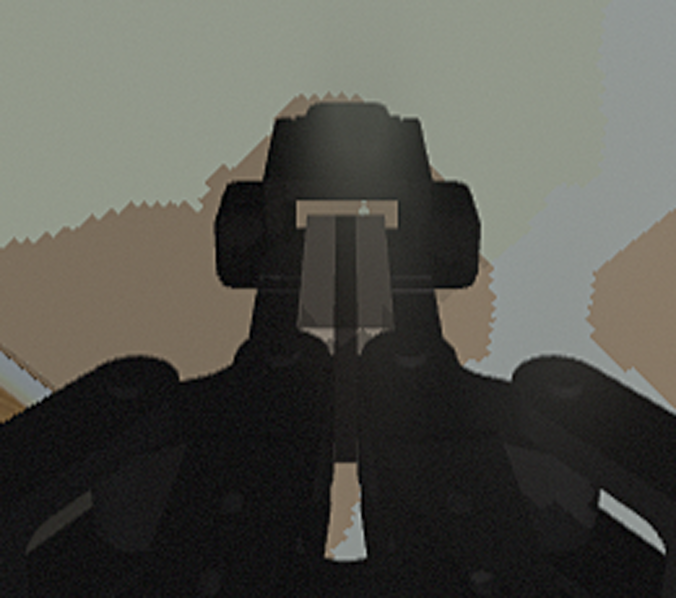

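The picture shows the finger ends inside the view of the knob's bore, with their tips at about (323,253). With zero contact force and zero opening, they must have closed above the knob. By my geometry the real finger ends sit about 34 mm short of the stated TCP. I'll open, go lower in small steps and watch the force.

>>> {"name": "move_arm", "arguments": {
  "plan": [
    [0,0,0,0,0,0,1],
    [0,0,0,0,0,0,1],
    [0,0,0,0,0,0,1],
    [0,0,0,0,0,0,1],
    [0,0,0,0,0,0,1]
  ]
}}

```text
time_s: 7.1
position: [0.4358, 0.2878, 0.0028]
tool_rot: [[0.695, 0.719, 0.0], [0.719, -0.695, -0.0], [0.0, 0.0, -1.0]]
ft_force: [-0.1, 1.1, 0.4]
grip_width: 0.072
gripper_force: 0.0
```

>>> {"name": "move_arm", "arguments": {
  "plan": [
    [0,0,0,0,0,0,1],
    [0,0,0,0,0,0,1],
    [0,0,0,0,0,0.3,1],
    [0,0,0,0,0,0.6,1],
    [0,0,0,0,0,0.6,1]
  ]
}}

```text
time_s: 7.6
position: [0.4355, 0.2877, -0.0037]
tool_rot: [[0.695, 0.719, -0.001], [0.719, -0.695, -0.0], [-0.001, -0.0, -1.0]]
ft_force: [1.2, -0.2, 0.6]
grip_width: 0.0853
gripper_force: 0.0
```

>>> {"name": "move_arm", "arguments": {
  "plan": [
    [0,0,0,0,0,0.2,1],
    [0,0,0,0,0,0.4,1],
    [0,0,0,0,0,0.7,1],
    [0,0,0,0,0,1.0,1],
    [0,0,0,0,0,1.0,1]
  ]
}}

```text
time_s: 8.1
position: [0.4356, 0.2877, -0.0136]
tool_rot: [[0.695, 0.719, -0.001], [0.719, -0.695, -0.0], [-0.001, -0.0, -1.0]]
ft_force: [-0.5, -0.2, 0.4]
grip_width: 0.0857
gripper_force: 0.0
```

```bash
python3 look.py low1; python3 - <<'E'
from h import *
s=cv2.imread("pics/low1.png")[180:400,140:500]; cv2.imwrite("pics/low1c.png",cv2.resize(s,None,fx=2.2,fy=2.2,interpolation=cv2.INTER_CUBIC))
E
```

```text
[ 0.4356  0.2877 -0.0136] [[ 0.6946  0.7194 -0.0008]
 [ 0.7194 -0.6946 -0.0003]
 [-0.0007 -0.0004 -1.    ]] 8.1 [20.4356 34.0645 94.895   0.0007 51.0876 64.4272] [-0.5334 -0.2072  0.407 ]
cam [0.4922 0.3453 0.1592] R in tool [[ 0.0001  1.     -0.0001]
 [-0.9492  0.     -0.3146]
 [-0.3146  0.0001  0.9492]]
knob_center 0.75 [325.3 267.6] [0.4375 0.2869 0.016 ]
```

View pics/low1c.png

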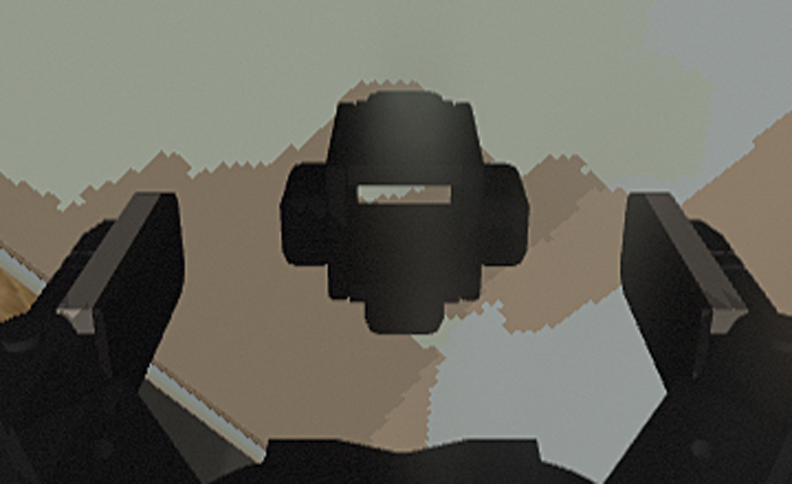

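The finger ends are now level with the top of the lobes: tips at crop (180,195) and (627,195), knob centred between them at column 405. So the true ends are about 30 mm behind the reported TCP. I'll go 17 mm lower and grip.

>>> {"name": "move_arm", "arguments": {
  "plan": [
    [0,0,0,0,0,0.4,1],
    [0,0,0,0,0,0.8,1],
    [0,0,0,0,0,1.2,1],
    [0,0,0,0,0,1.5,1],
    [0,0,0,0,0,1.7,1]
  ]
}}

```text
time_s: 8.85
position: [0.4357, 0.2877, -0.0306]
tool_rot: [[0.695, 0.719, -0.0], [0.719, -0.695, -0.0], [-0.0, -0.0, -1.0]]
ft_force: [0.2, -0.8, -0.9]
grip_width: 0.0856
gripper_force: 0.0
```

>>> {"name": "move_arm", "arguments": {
  "plan": [
    [0,0,0,0,0,0,-1],
    [0,0,0,0,0,0,-1],
    [0,0,0,0,0,0,-1],
    [0,0,0,0,0,0,-1],
    [0,0,0,0,0,0,-1]
  ],
  "squeeze": 50
}}

```text
time_s: 9.35
position: [0.4359, 0.2879, -0.0299]
tool_rot: [[0.694, 0.72, 0.0], [0.72, -0.694, 0.0], [0.0, 0.0, -1.0]]
ft_force: [-1.3, -1.2, 3.7]
grip_width: 0.0472
gripper_force: 51.6
```

Gripped: opening 47.2 mm, 52 N. Next I'll lift and carry it over to just beside the shaft.

>>> {"name": "move_arm", "arguments": {
  "plan": [
    [0,0,0,0,0,-2,-1],
    [0,0,0,0,0,-5,-1],
    [0,0,0,0,0,-9,-1],
    [0,0,0,0,0,-12.5,-1],
    [0,0,0,0,0,-15,-1]
  ]
}}

```text
time_s: 9.85
position: [0.4362, 0.288, 0.122]
tool_rot: [[0.695, 0.719, 0.002], [0.719, -0.695, 0.001], [0.002, 0.001, -1.0]]
ft_force: [0.4, -0.4, -1.3]
grip_width: 0.0472
gripper_force: 51.6
```

>>> {"name": "move_arm", "arguments": {
  "plan": [
    [0,0,0,-3.1,3.4,0,-1],
    [0,0,0,-6.2,6.8,0,-1],
    [0,0,0,-9.3,10.2,0,-1],
    [0,0,0,-12.4,13.6,0,-1],
    [0,0,0,-15.5,17,0,-1]
  ]
}}

```text
time_s: 10.35
position: [0.4502, 0.0565, 0.1198]
tool_rot: [[0.694, 0.72, 0.0], [0.72, -0.694, 0.0], [0.0, 0.0, -1.0]]
ft_force: [0.6, 0.8, -0.8]
grip_width: 0.0472
gripper_force: 51.6
```

>>> {"name": "move_arm", "arguments": {
  "plan": [
    [0,0,-2,-3.1,3.4,0,-1],
    [0,0,-4,-6.2,6.8,0,-1],
    [0,0,-6,-9.3,10.2,0,-1],
    [0,0,-8,-12.4,13.6,0,-1],
    [0,0,-10,-15.5,17,0,-1]
  ]
}}

```text
time_s: 10.85
position: [0.4648, -0.1733, 0.1197]
tool_rot: [[0.558, 0.83, -0.0], [0.83, -0.558, 0.0], [0.0, -0.0, -1.0]]
ft_force: [1.7, 1.2, -0.1]
grip_width: 0.0474
gripper_force: 51.6
```

>>> {"name": "move_arm", "arguments": {
  "plan": [
    [0,0,0,0,0,0,-1],
    [0,0,0,0,0,0,-1],
    [0,0,0,0,0,0,-1]
  ]
}}

```text
time_s: 11.15
position: [0.4649, -0.1703, 0.1197]
tool_rot: [[0.559, 0.829, -0.001], [0.829, -0.559, 0.001], [0.0, -0.001, -1.0]]
ft_force: [-0.2, 1.1, -1.2]
grip_width: 0.0473
gripper_force: 51.6
```

```bash
python3 look.py near1; python3 - <<'E'
from h import *
s=cv2.imread("pics/near1.png")[20:330,180:460]; cv2.imwrite("pics/near1c.png",cv2.resize(s,None,fx=1.9,fy=1.9,interpolation=cv2.INTER_CUBIC))
s=cv2.imread("pics/near1.png")[60:200,240:420]; cv2.imwrite("pics/near1d.png",cv2.resize(s,None,fx=4.2,fy=4.2,interpolation=cv2.INTER_CUBIC))
E
```

```text
[ 0.4649 -0.1703  0.1197] [[ 0.5586  0.8294 -0.0006]
 [ 0.8294 -0.5586  0.0007]
 [ 0.0002 -0.0009 -1.    ]] 11.15 [-33.8611  20.9675  90.4484   0.0145  68.6338   0.0938] [-0.2144  1.1273 -1.1854]
cam [ 0.5105 -0.104   0.2925] R in tool [[ 0.0001  1.     -0.0001]
 [-0.9492  0.     -0.3146]
 [-0.3146  0.0001  0.9492]]
knob_center 0.9 [322.9 289.8] [ 0.4117 -0.2509  0.016 ]
spindle_seat 0.63 [326.4 118.8] [ 0.5012 -0.1218  0.068 ]
press 0.79 [323.9 112.3] [ 0.4996 -0.1218  0.    ]
```

View pics/near1d.png

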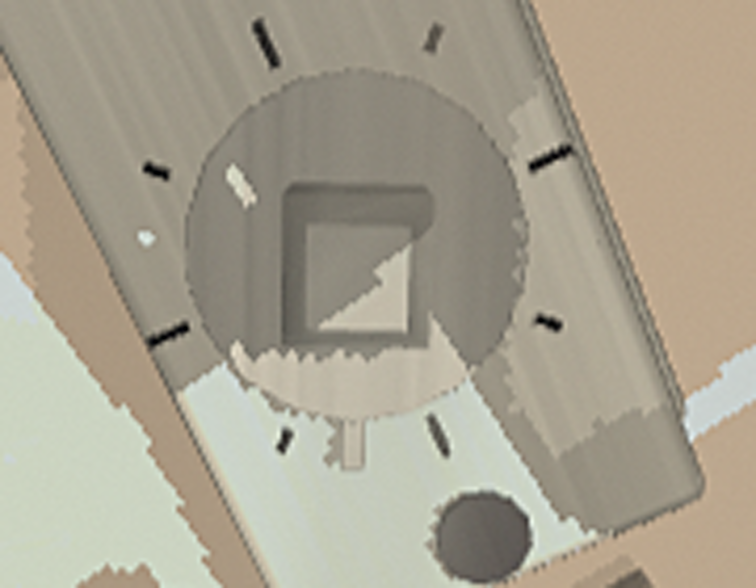

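The shaft is square to the image, with its top face centred at crop (358,277), i.e. pixel (325.4,126). The pointer tab points straight down the image, so the yaw already fits.

```bash
python3 - <<'E'
import pickle
from h import *
np.set_printoptions(precision=4,suppress=True)
p=pickle.load(open("near1.pkl","rb")); s=env.observe(); R=np.array(s["tool_rot"]); T=np.array(s["position"])
px=lambda a,b:[240+(a+.5)/4.2-.5,60+(b+.5)/4.2-.5]
for n,q,z in [("shaft top",px(358.3,277),.103),("lower sq",px(356,268),.095),("flange",px(356,244),.068),("held knob",[322.9,289.8],T[2]+.046)]:
    print(n,(R.T@(atz(p,q,z)-T))*1000)
for _ in range(2):
    w=env.get_image("wrist"); print([(r["conf"],R.T@(atz(w,r["pixel"],T[2]+.046)-T)*1000) for r in env.tip_of("knob_center",w)[:1]])
E
```

```text
shaft top [60.0776  1.5276 16.9433]
lower sq [60.3864  1.2694 24.9433]
flange [61.1607  1.3858 51.9433]
held knob [ -0.5595   0.4048 -46.    ]
[(0.56, array([  0.5323,   1.0682, -45.9999]))]
[(0.63, array([ -0.2532,   0.5   , -46.    ]))]
```

>>> {"name": "move_arm", "arguments": {
  "plan": [
    [0,0,0,3,0.05,0,-1],
    [0,0,0,5.5,0.09,0,-1],
    [0,0,0,6.03,0.09,1.5,-1],
    [0,0,0,6.03,0.09,3,-1],
    [0,0,0,6.03,0.09,4,-1]
  ]
}}

```text
time_s: 12.1
position: [0.4994, -0.1214, 0.0789]
tool_rot: [[0.559, 0.829, -0.001], [0.829, -0.559, 0.0], [-0.0, -0.001, -1.0]]
ft_force: [-0.1, 0.6, -1.5]
grip_width: 0.047
gripper_force: 51.6
```

>>> {"name": "move_arm", "arguments": {
  "plan": [
    [0,0,0,0,0,0,-1],
    [0,0,0,0,0,0.4,-1],
    [0,0,0,0,0,0.8,-1],
    [0,0,0,0,0,1.1,-1],
    [0,0,0,0,0,1.1,-1]
  ]
}}

```text
time_s: 12.6
position: [0.4995, -0.1219, 0.0686]
tool_rot: [[0.559, 0.829, -0.0], [0.829, -0.559, 0.0], [-0.0, -0.0, -1.0]]
ft_force: [0.5, -0.9, -0.9]
grip_width: 0.0471
gripper_force: 51.6
```

>>> {"name": "move_arm", "arguments": {
  "plan": [
    [0,0,0,0,0,0.2,-1],
    [0,0,0,0,0,0.4,-1],
    [0,0,0,0,0,0.6,-1],
    [0,0,0,0,0,0.8,-1],
    [0,0,0,0,0,0.8,-1]
  ]
}}

```text
time_s: 13.1
position: [0.4995, -0.1218, 0.0605]
tool_rot: [[0.559, 0.829, -0.0], [0.829, -0.559, 0.0], [-0.0, -0.0, -1.0]]
ft_force: [-0.3, -0.3, -0.9]
grip_width: 0.0474
gripper_force: 51.6
```

Bottom is now at about 0.091, past the taper, with no contact force. Carrying on down.

>>> {"name": "move_arm", "arguments": {
  "plan": [
    [0,0,0,0,0,0.4,-1],
    [0,0,0,0,0,0.8,-1],
    [0,0,0,0,0,1.2,-1],
    [0,0,0,0,0,1.6,-1],
    [0,0,0,0,0,1.9,-1]
  ]
}}

```text
time_s: 13.6
position: [0.4996, -0.1218, 0.0414]
tool_rot: [[0.559, 0.829, -0.0], [0.829, -0.559, 0.0], [-0.0, -0.0, -1.0]]
ft_force: [0.6, -0.4, -0.1]
grip_width: 0.0471
gripper_force: 51.6
```

>>> {"name": "move_arm", "arguments": {
  "plan": [
    [0,0,0,0,0,0.1,-1],
    [0,0,0,0,0,0.2,-1],
    [0,0,0,0,0,0.3,-1],
    [0,0,0,0,0,0.3,-1],
    [0,0,0,0,0,0.3,-1]
  ]
}}

```text
time_s: 14.1
position: [0.4996, -0.1219, 0.0389]
tool_rot: [[0.559, 0.829, 0.0], [0.829, -0.559, -0.0], [0.0, 0.0, -1.0]]
ft_force: [-0.3, 1.0, -1.3]
grip_width: 0.0471
gripper_force: 51.6
```

>>> {"name": "move_arm", "arguments": {
  "plan": [
    [0,0,0,0,0,0.1,-1],
    [0,0,0,0,0,0.15,-1],
    [0,0,0,0,0,0.2,-1],
    [0,0,0,0,0,0.2,-1]
  ]
}}

```text
time_s: 14.5
position: [0.4997, -0.1219, 0.0381]
tool_rot: [[0.559, 0.829, 0.001], [0.829, -0.559, -0.001], [0.0, 0.001, -1.0]]
ft_force: [-4.1, 3.0, 13.6]
grip_width: 0.0475
gripper_force: 53.1
```

```bash
python3 - <<'E'
from h import *
s=env.observe(); print(s["position"],s["ft_force"],s["wrist_torque"],s["q"])
a=env.get_image("wrist"); save(a,"seat.png")
E
```

```text
[ 0.49968273 -0.1219089   0.03806547] [-4.1376842   2.97721886 13.64055718] [ 0.33131734  0.76706615 -0.0034964 ] [-2.69126966e+01  2.88316776e+01  9.34785524e+01 -7.83819329e-03
  5.76290925e+01  7.07047158e+00]
```

Seated: the flange takes 13.6 N at exactly the predicted height of 0.038. Now I'll turn clockwise (+z of the tool) and watch the torque.

>>> {"name": "move_arm", "arguments": {
  "plan": [
    [0,0,7,0,0,0,-1],
    [0,0,14,0,0,0,-1],
    [0,0,21,0,0,0,-1],
    [0,0,28,0,0,0,-1],
    [0,0,34,0,0,0,-1]
  ],
  "squeeze": 70
}}

```text
time_s: 15.05
position: [0.4992, -0.1219, 0.0381]
tool_rot: [[0.929, 0.371, -0.0], [0.371, -0.929, -0.001], [-0.0, 0.0, -1.0]]
ft_force: [-6.9, 2.1, 15.3]
grip_width: 0.0464
gripper_force: 69.5
```

```bash
cat > st.py <<'E'
from h import *
s=env.observe(); R=np.array(s["tool_rot"]); print(s["position"],"head %.2f"%np.degrees(np.arctan2(R[1,0],R[0,0])),np.round(s["ft_force"],1),np.round(s["wrist_torque"],3),"q6 %.1f"%s["q"][5],"eff6 %.3f"%s["joint_efforts"][5],s["grip_width"],s["gripper_force"],s["time_s"])
E
python3 st.py
```

```text
[ 0.49919284 -0.12185374  0.03812986] head 21.76 [-6.9  2.1 15.3] [0.319 1.049 0.14 ] q6 41.3 eff6 -1.147 0.046393003765274186 69.459228515625 15.05
```

>>> {"name": "move_arm", "arguments": {
  "plan": [
    [0,0,4,0,0,0,-1],
    [0,0,8,0,0,0,-1],
    [0,0,12,0,0,0,-1],
    [0,0,12,0,0,0,-1]
  ]
}}

```text
time_s: 15.45
position: [0.499, -0.1218, 0.0381]
tool_rot: [[0.985, 0.172, -0.0], [0.172, -0.985, -0.0], [-0.0, 0.0, -1.0]]
ft_force: [-8.4, 2.7, 15.5]
grip_width: 0.0467
gripper_force: 69.6
```

```bash
python3 st.py
```

```text
[ 0.49903882 -0.12179553  0.03813204] head 9.91 [-8.4  2.7 15.5] [ 0.26   1.247 -0.109] q6 53.2 eff6 0.555 0.04668866640997029 69.57102298736572 15.45
```

>>> {"name": "move_arm", "arguments": {
  "plan": [
    [0,0,4,0,0,0,-1],
    [0,0,8,0,0,0,-1],
    [0,0,8,0,0,0,-1]
  ]
}}

```text
time_s: 15.75
position: [0.4989, -0.1217, 0.0381]
tool_rot: [[0.999, 0.033, -0.001], [0.033, -0.999, -0.0], [-0.001, 0.0, -1.0]]
ft_force: [-8.7, 1.9, 16.3]
grip_width: 0.0468
gripper_force: 69.6
```

```bash
python3 st.py
```

```text
[ 0.49891576 -0.12171449  0.03812767] head 1.91 [-8.7  1.9 16.3] [ 3.320e-01  1.297e+00 -1.000e-03] q6 61.2 eff6 0.553 0.04681623091900909 69.6074652671814 15.75
```

>>> {"name": "move_arm", "arguments": {
  "plan": [
    [0,0,3,-0.05,0,0,-1],
    [0,0,6,-0.05,0,0,-1],
    [0,0,6,-0.05,0,0,-1]
  ]
}}

```text
time_s: 16.05
position: [0.4991, -0.1215, 0.0381]
tool_rot: [[0.997, -0.071, 0.001], [-0.071, -0.997, 0.0], [0.001, -0.0, -1.0]]
ft_force: [-5.0, 4.1, 13.9]
grip_width: 0.0471
gripper_force: 69.9
```

```bash
python3 st.py
```

```text
[ 0.49911175 -0.12147234  0.03814474] head -4.06 [-5.   4.1 13.9] [ 0.624  0.738 -0.002] q6 67.1 eff6 0.403 0.047050792850367416 69.94829177856445 16.05
```

>>> {"name": "move_arm", "arguments": {
  "plan": [
    [0,0,3,0,0,0,-1],
    [0,0,5,0,0,0,-1],
    [0,0,5,0,0,0,-1]
  ]
}}

```text
time_s: 16.35
position: [0.4994, -0.1211, 0.0381]
tool_rot: [[0.988, -0.155, 0.001], [-0.155, -0.988, 0.0], [0.001, -0.0, -1.0]]
ft_force: [-1.9, 6.1, 14.0]
grip_width: 0.0468
gripper_force: 69.9
```

```bash
python3 st.py
```

```text
[ 0.49939841 -0.121084    0.03813348] head -8.90 [-1.9  6.1 14. ] [1.108 0.372 0.916] q6 72.0 eff6 1.251 0.046837613839754176 69.91780400276184 16.35
```

>>> {"name": "move_arm", "arguments": {
  "plan": [
    [0,0,2,0,0,0,-1],
    [0,0,3,0,0,0,-1],
    [0,0,3,0,0,0,-1]
  ]
}}

```text
time_s: 16.65
position: [0.4994, -0.1211, 0.0382]
tool_rot: [[0.979, -0.203, 0.001], [-0.203, -0.979, -0.001], [0.001, 0.001, -1.0]]
ft_force: [-2.9, 6.4, 14.1]
grip_width: 0.0468
gripper_force: 69.7
```

```bash
python3 st.py
```

```text
[ 0.49940656 -0.12114348  0.03815304] head -11.69 [-2.9  6.4 14.1] [1.137 0.367 2.301] q6 74.8 eff6 2.461 0.04682082701533617 69.74377155303955 16.65
```

Seated firmly: the torque reached 2.3 N m, with the stop first met near heading -7°. Backing off to heading 92°, which is 90° plus 9° of play.

>>> {"name": "move_arm", "arguments": {
  "plan": [
    [0,0,-6,0,0,0,-1],
    [0,0,-13,0,0,0,-1],
    [0,0,-20,0,0,0,-1],
    [0,0,-27,0,0,0,-1],
    [0,0,-34,0,0,0,-1]
  ]
}}

```text
time_s: 17.15
position: [0.4994, -0.1211, 0.0381]
tool_rot: [[0.925, 0.379, 0.002], [0.379, -0.925, 0.001], [0.002, -0.0, -1.0]]
ft_force: [-3.1, 5.7, 13.9]
grip_width: 0.0474
gripper_force: 69.9
```

>>> {"name": "move_arm", "arguments": {
  "plan": [
    [0,0,-7,0,0,0,-1],
    [0,0,-14,0,0,0,-1],
    [0,0,-21,0,0,0,-1],
    [0,0,-28,0,0,0,-1],
    [0,0,-35,0,0,0,-1]
  ]
}}

```text
time_s: 17.65
position: [0.4995, -0.1211, 0.0382]
tool_rot: [[0.54, 0.841, 0.002], [0.841, -0.54, 0.001], [0.002, 0.001, -1.0]]
ft_force: [-3.3, 6.8, 14.3]
grip_width: 0.047
gripper_force: 69.9
```

```bash
python3 st.py
```

```text
[ 0.4994678  -0.12112257  0.03815886] head 57.29 [-3.3  6.8 14.3] [ 1.007  0.45  -0.08 ] q6 5.8 eff6 1.536 0.046980528821982025 69.92273211479187 17.65
```

>>> {"name": "move_arm", "arguments": {
  "plan": [
    [0,0,-8,0,0,0,-1],
    [0,0,-16,0,0,0,-1],
    [0,0,-24,0,0,0,-1],
    [0,0,-30,0,0,0,-1],
    [0,0,-35,0,0,0,-1]
  ]
}}

```text
time_s: 18.15
position: [0.4995, -0.1211, 0.0381]
tool_rot: [[-0.039, 0.999, 0.002], [0.999, 0.039, 0.001], [0.001, 0.002, -1.0]]
ft_force: [-1.5, 5.6, 13.5]
grip_width: 0.0472
gripper_force: 69.9
```

>>> {"name": "move_arm", "arguments": {
  "plan": [
    [0,0,0,0,0,0,-1],
    [0,0,0,0,0,0,-1],
    [0,0,0,0,0,0,-1]
  ]
}}

```text
time_s: 18.45
position: [0.4995, -0.1211, 0.0381]
tool_rot: [[-0.035, 0.999, 0.002], [0.999, 0.035, 0.001], [0.001, 0.002, -1.0]]
ft_force: [-1.7, 6.4, 14.7]
grip_width: 0.0469
gripper_force: 69.9
```

```bash
python3 st.py; python3 - <<'E'
from h import *
a=env.get_image("wrist"); s=a["color"][150:400,160:480,::-1]; cv2.imwrite("pics/end.png",cv2.resize(s,None,fx=2.4,fy=2.4,interpolation=cv2.INTER_CUBIC))
E
```

```text
[ 0.49952088 -0.12113913  0.03813861] head 92.03 [-1.7  6.4 14.7] [1.03  0.458 0.074] q6 -29.0 eff6 0.057 0.046858925475847225 69.92970943450928 18.45
```

View pics/end.png

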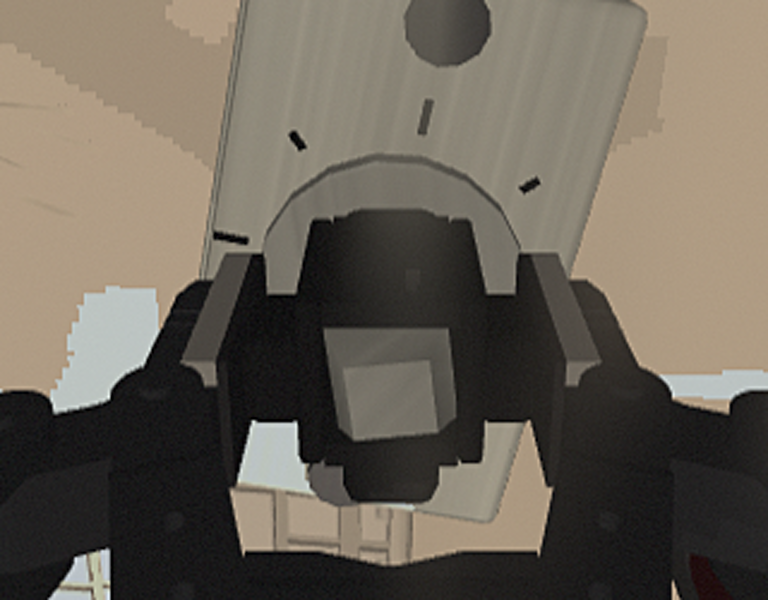

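The picture shows the knob square in the grip and down on the flange. The shaft tip, at (390,400), is turned about 5° CCW of the knob, so the spindle coasted through the play to roughly 1.27. A slow 7° turn clockwise brings it back to the middle of the range. If it hadn't coasted, that would only take up play.

>>> {"name": "move_arm", "arguments": {
  "plan": [
    [0,0,2,0,0,0,-1],
    [0,0,4,0,0,0,-1],
    [0,0,6,0,0,0,-1],
    [0,0,7,0,0,0,-1],
    [0,0,7,0,0,0,-1]
  ]
}}

```text
time_s: 19.0
position: [0.4995, -0.1211, 0.0381]
tool_rot: [[0.087, 0.996, 0.002], [0.996, -0.087, 0.001], [0.001, 0.002, -1.0]]
ft_force: [-2.2, 6.8, 14.0]
grip_width: 0.047
gripper_force: 69.9
```

>>> {"name": "move_arm", "arguments": {
  "plan": [
    [0,0,0,0,0,0,-1],
    [0,0,0,0,0,0,-1],
    [0,0,0,0,0,0,-1]
  ]
}}

```text
time_s: 19.3
position: [0.4995, -0.1211, 0.0381]
tool_rot: [[0.087, 0.996, 0.002], [0.996, -0.087, 0.001], [0.001, 0.002, -1.0]]
ft_force: [-1.7, 6.9, 14.6]
grip_width: 0.0471
gripper_force: 69.9
```

```bash
python3 st.py; python3 - <<'E'
from h import *
env.get_image("wrist"); print(env.close_job())
E
```

```text
[ 0.49950216 -0.12113314  0.03813651] head 85.01 [-1.7  6.9 14.6] [ 1.089  0.398 -0.018] q6 -22.0 eff6 -0.061 0.047066578143736534 69.9281895160675 19.3
the job is handed in; nothing more can be done
None
```

I fitted the knob fully down on the shaft, tightened the screw to its stop (2.3 N m) and backed it off about a quarter turn; the gripper still holds it with 70 N, and the job is handed in at 19.3 s (spindle angle estimated at 1.4 rad, verdict not shown).

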